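Fit the push-and-hold knob to a stitching-machine control unit

ROBOT

A 6-joint arm with a two-finger parallel gripper is mounted at the origin on the work surface. World frame = base frame: x ahead of the robot, y to its left, z up, the work surface at z = 0. Lengths are in mm, angles in rad, forces in N, time in s.
With the tool pointing down it reaches from about 350 to 875 mm from the base axis. Payload 4.2 kg.
Tool frame: the origin (TCP) lies at the very end of the fingers, on their centre line; the grasp point (between the pads) lies 19 mm behind it; z points along the fingers, y is the line along which they close (so a half turn about z gives the same grasp; the last joint's range is limited). The gripper opens to 85 mm and grips with 20 to 120 N. Pads are 22 mm wide; open, the fingers measure 114 mm over their backs; the gripper's body (76 mm by 85 mm) begins 54 mm behind the grasp point. The pads swing forward as they close: fully open they stand 13 mm farther back than shut.
Start: joints at [-1.047, 0.385, 0.008, 0, -1.194, -0.259], TCP at [163.589, -603.19, 231.312] pointing down, gripper open.
Joint ranges: [-3.14, 3.14], [-1.21, 2.06], [-1.07, 1.41], [-3.16, 2.05], [-2.99, -0.16], [-3.1, 3.1]. Speed limits (rad/s): [2.79, 2.79, 3.14, 3.14, 3.14, 3.14].

INTERFACE

Orientations are given as a unit quaternion [x, y, z, w].
In Python, from bench import arm gives the robot as it stands. The module is installed in compiled form; this text tells all that it offers.
- The arm moves only by the tool drive_tool, never from a script. Its argument "targets" is a list of rows, each a list of 5 numbers: the closure, from -1 (fully open) to 1 (shut), then the shift along the tool's x, y, z in mm, then the turn about the tool's z in degrees. In form: [[grip, tx, ty, tz, roll], ...]. A call has 1 to 12 rows; each row is the pose to reach, as a shift and turn from the pose commanded when the call began, along the tool's axes at that moment; what a row does not reach only later rows make up. A row lasts 1/10 s, in which the tool goes at most 50 mm and 8.59 degrees, less where a joint would pass 70% of its speed; a pose out of reach is approached as far as the arm can. A call with a gripper value outside its range is refused whole. The fingers move at their own pace and stop on an object; the grip force is fixed at half the most. Time passes only in rows, so rows that repeat a pose let the fingers close. It gives the time, the measured TCP pose, the force, the opening and the grip force at its end, in the units of the state.
- arm.read_state(): the state, without advancing time (a new reading comes with each control period).
- arm.get_image(name): name is "scene" or "top"; returns the picture (384x512x3 uint8, blue, green, red); there is no depth.
- arm.camera_params(name): a dict with "fov_y" (degrees; the focal length in pixels is half the picture's height over the tangent of half this angle, whatever the lens; pixels are square), "cx", "cy" (the principal point, pixels), "rvec" (rotation vector, rad) and "tvec" (3), from world to camera coordinates, as OpenCV has them. Camera axes: x right, y down, z forward; pixel columns grow to the right and rows downward; lengths in mm; the calibration is good to about 2 mm. A picture is of the moment at which its call begins. camera_params takes no time and is no camera call.
- arm.job_done(): hands the job in; it is judged then, once.
The state is a dict: "clock": time; "joints": joint angles; "joint_vel": joint speeds; "joint_efforts": joint torques, N m; "position": TCP position; "ee_rot": TCP orientation; "contact_force": force on the tool from outside, world axes, zero at the start; "wrist_torque": the same for the moment, N m; "gripper_width": finger opening in mm; "grasp_force": force on a finger pad.
Only numpy, scipy, OpenCV 4.12 (cv2) and the standard library are available. Lean on these libraries where they do the work, as an engineer would, in place of code of your own. Each camera call takes 0.05 s, during which the arm holds its last target. There are 200 camera calls.

TASK

The control unit of a stitching machine lies in a service cradle on the cutting bench: first swing the cradle's keeper bar shut across the unit until it snaps past its catch to the stop. Then pick up the loose ivory knob, turn it so that its D-shaped bore matches the flat of the spindle, push it fully home onto the spindle and press the spindle in to its stop. Finish still gripping the knob and holding it pressed in against the spring (do not let go), with the keeper bar still shut and the glue jar, the brass weight and the hammer left where they stand.

Things in the scene. Friction and masses are not known exactly. Their poses are not given: they have to be found in the camera images.
- keeper (a joint): Angle of the keeper bar, rad: 0 = shut against its stop across the unit, growing as it swings open (anticlockwise from above) up to 1.3. Vertical hinge, slight friction, stays where left, except near shut: between about 0.13 and 0.05 rad it rides over a sprung ball catch (some 3 N at the post), which then draws it to under 0.02 and keeps it there.
- keeper_grip (a point): Grip point of the keeper: the centre of the grasp on a plain round upright steel post, 12 mm in diameter, at the free end of the bar, 130 mm from the hinge axis. The post's top is 20 mm above this point and the bar's upper face 20 mm below it. The bar is a flat steel bar, 18 mm wide and 10 mm thick.
- keeper_hinge (a point): Point on the keeper's vertical hinge axis, half-way up the bar's thickness (25 mm lower than keeper_grip). The bar turns about it; the direction from here to keeper_grip is the bar's direction.
- spindle_tip (a point): Centre of the top end of the upright steel spindle in the control unit's aluminium top panel, 65 mm from the shut keeper bar's centre line. D section: 16 mm diameter with one flat, 4 mm from the axis; +x points squarely out of the flat, +z up. The tip's edge is bevelled by 2 mm. The tip stands 24 mm above the panel when not pressed; the spindle does not rotate.
- spindle (a joint): How far the spindle is pressed down, in m: 0 = out, 0.006 = pressed in to its stop. A spring pushes it out: about 5 N to start it moving, 9 N at the stop; it comes out again when let go.
- knob_mid (a point): Centre of the loose ivory knob, half-way up, on its bore axis. It stands upright on the bench: about 80 g, 40 mm tall, teardrop-shaped from above, 55 mm long, with two parallel upright flats 30 mm apart to grip (local y = +-15 mm, from x = -10 to +14 mm), round at the rear (x = -25 mm), pointed nose at x = +30 mm; a black line on top points to the nose. Fully home, this point is 4 mm above spindle_tip.
- knob_bore (a point): Centre of the bore's mouth in the knob's underside, 20 mm below knob_mid, same axes. The bore is D-shaped, 16 mm deep, with 1 mm clearance all round the spindle; its flat is on the +x (nose) side, so the nose must point the way the spindle's flat faces. With the knob home and the spindle pressed in, the underside is 2 mm above the panel.
- jar_mid (a point): Centre of the glue jar, 60 mm across, 75 mm tall, standing; leave alone.
- weight_mid (a point): Centre of a brass pattern weight, 52 mm across, 44 mm tall, standing; leave alone.
- hammer_mid (a point): Hammer lying on the bench, about 240 mm long along its x axis; leave alone.
Mind the look-alikes: they are no part of the job. What is shaped like the part that bears knob_mid but blue or orange is not meant. What is shaped like the part that bears keeper but black or purple is not meant.

How it is judged (in metres and radians):
On the way, in this order (a step that is already met when the one before it is completed fails the run):
1. the keeper bar is shut past its catch, with the knob not yet on the spindle (value of joint keeper below 0.04 rad and distance between knob_mid and spindle_tip above 0.03 m), for 0.2 s.
2. the knob is fully home on the spindle (z of knob_mid in the frame of spindle_tip below 0.0065 m and horizontal distance between knob_mid and spindle_tip below 0.003 m and angle between the x axis of knob_mid and the x axis of spindle_tip, either way round below 0.25 rad and angle between knob_mid's own z axis and vertical below 0.12 rad), for 0.2 s.
At the end, for the whole second after the job is handed in: Knob fully home on the spindle (centre under 6.5 mm above the tip, within 3 mm of its axis, upright, nose along the flat's direction), spindle held pressed in by over 4.2 of its 6 mm, the fingers still gripping the knob (over 2 N), keeper shut (under 0.04 rad) (all of step 2 and value of joint keeper below 0.04 rad and value of joint spindle above 0.0042 m and contact force between the fingers and knob above 2 N); the arm keeps its last pose, push and grip.
It fails at once if the glue jar is shifted by more than 30 mm (distance of jar_mid from where it was at the start of the episode above 0.03 m).
It fails at once if the brass weight is shifted by more than 30 mm (distance of weight_mid from where it was at the start of the episode above 0.03 m).
It fails at once if the hammer is shifted by more than 30 mm (distance of hammer_mid from where it was at the start of the episode above 0.03 m).
It also fails if it takes over 56 s, if anything falls off the work surface, if the arm or the gripper's body presses on something with over 40 N, if the wrist force passes 120 N, or if a joint passes its speed limit or range.

## Working session

There is one attempt and no reset: what is moved stays moved. The work goes in short steps, Python scripts to look and compute and a tool call to move; the robot and the scene stay as the last step left them, time stands still between calls to the robot, and variables do not carry over. Pictures are saved under pics/ and viewed, at most 10 in all, crops included, and the job is handed in when it is done.

Besides the shell and the picture viewer there is one more tool, called after "Emit:" as a command line: name --pt "numbers of a row" for each row, then --argument value for the rest. drive_tool: Moves the arm, as the interface text tells. Its arguments: {"type":"object","properties":{"targets":{"type":"array","items":{"type":"array","items":{"type":"number"}}}},"required":["targets"]}

```bash
mkdir -p pics; python3 - <<'E'
from bench import arm
import cv2
s=arm.read_state();print(s)
for n in("scene","top"):
    print(n,arm.camera_params(n)); cv2.imwrite(f"pics/{n}0.png",arm.get_image(n))
E
```

```text
{'clock': 0.0, 'joints': array([-1.04738891e+00,  3.85543870e-01,  6.61834874e-03, -4.84320959e-04,
       -1.19401382e+00, -2.58587780e-01]), 'joint_vel': array([-0.00085428,  0.00050426,  0.00169487, -0.0009969 , -0.00092376,
        0.00076244]), 'joint_efforts': array([ 1.70735329e-03, -3.92288733e+01,  1.88400882e+01,  4.18613702e+00,
       -4.66529615e-03,  9.03288793e-06]), 'position': array([ 163.43499338, -602.64056248,  230.22850407]), 'ee_rot': array([-1.31934610e-01,  9.91257817e-01,  1.07641954e-03, -2.00271767e-04]), 'contact_force': array([-0.51111992, -0.30599413, -0.13313501]), 'wrist_torque': array([-0.03514446, -0.02277052,  0.06197618]), 'grasp_force': 0.0, 'gripper_width': 85.39993550063865}
scene {'fov_y': 45.92162675171713, 'cx': 243.52832946236697, 'cy': 194.40778231142198, 'rvec': array([ 2.08494764,  1.17466562, -0.49747143]), 'tvec': array([-249.75272991, -241.64610083, 1625.0103117 ])}
top {'fov_y': 52.62654544906264, 'cx': 256.10975808311855, 'cy': 199.60837652969897, 'rvec': array([ 2.21553107, -2.19100446,  0.07308349]), 'tvec': array([  -7.35834069,  488.52053481, 1286.4052917 ])}
```

View pics/scene0.png

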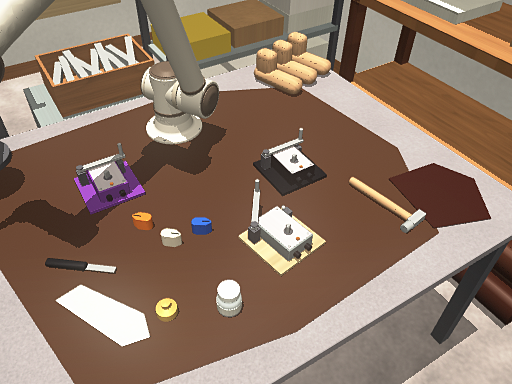

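View pics/top0.png

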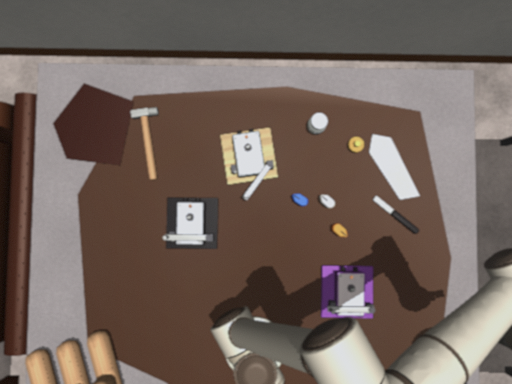

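The real cradle is on the light wood base: top view about (248,155), scene about (283,235). Its keeper bar is open, with the post at top (247,196). The ivory knob is at top (327,201) and scene (171,237). I'll zoom in next.

```bash
cat > h.py <<'E'
import numpy as np, cv2
from bench import arm
def cam(n):
    p=arm.camera_params(n); f=192/np.tan(np.radians(p["fov_y"]/2))
    K=np.array([[f,0,p["cx"]],[0,f,p["cy"]],[0,0,1]]); R=cv2.Rodrigues(p["rvec"])[0]
    return K,R,p["tvec"].reshape(3,1)
def tri(ps,pt):
    P=[K@np.hstack([R,t]) for K,R,t in (cam("scene"),cam("top"))]
    X=cv2.triangulatePoints(P[0],P[1],np.array(ps,float).reshape(2,1),np.array(pt,float).reshape(2,1))
    return (X[:3]/X[3]).ravel()
def proj(n,X):
    K,R,t=cam(n); return cv2.projectPoints(np.array(X,float).reshape(-1,3),R,t,K,None)[0].reshape(-1,2)
def atz(n,uv,z):
    K,R,t=cam(n); d=R.T@np.linalg.inv(K)@np.array([*uv,1.]); c=(-R.T@t).ravel(); return c+d*(z-c[2])/d[2]
def crop(img,x,y,w,h,s):
    c=cv2.resize(img[y:y+h,x:x+w],None,fx=s,fy=s,interpolation=cv2.INTER_CUBIC)
    for i in range(0,w,10): cv2.line(c,(i*s,0),(i*s,8 if i%50 else 16),(0,0,255),1); cv2.putText(c,str(x+i),(i*s,24),0,.35,(0,255,255),1)
    for i in range(0,h,10): cv2.line(c,(0,i*s),(8,i*s),(0,0,255),1); cv2.putText(c,str(y+i),(10,i*s+4),0,.35,(0,255,255),1)
    return c
E
python3 - <<'E'
from h import *
a=cv2.imread("pics/top0.png");b=cv2.imread("pics/scene0.png")
cv2.imwrite("pics/topc.png",crop(a,215,115,130,100,6)); cv2.imwrite("pics/scenec.png",crop(b,155,175,175,100,4)if 0 else crop(b,150,175,180,105,4))
print(proj("top",[[0,0,0],[163,-603,230]]),proj("scene",[[0,0,0]]))
E
```

```text
[[253.88890273 347.05105278]
 [473.30038251 315.64293759]] [[173.87693627 127.01717726]]
```

View pics/topc.png

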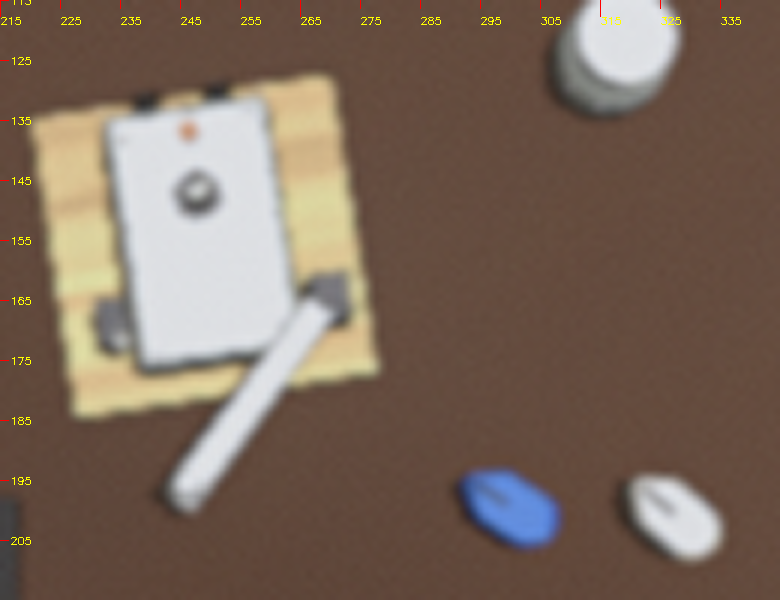

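View pics/scenec.png

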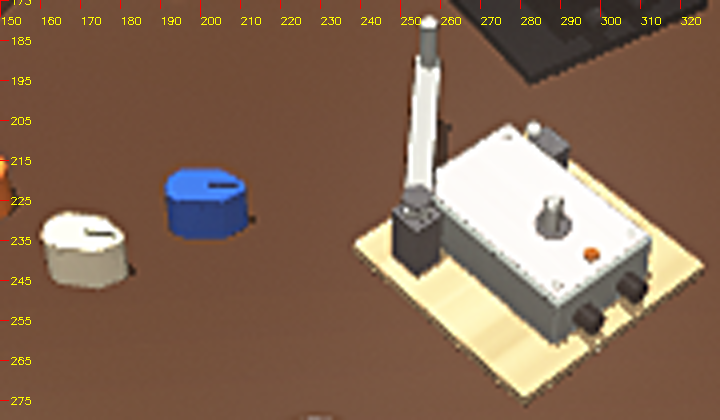

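The top crop shows the spindle tip at about (247.8,146.5), the post end at (245.8,197.5), the hinge at (270,163) and the knob top centred at about (327,200) with its nose up-left. In the scene crop the post top is at (257,180.5), the tip at (288,225) and the knob top at (170.5,233.5). Next I'll zoom on the spindle to find its flat.

```bash
python3 - <<'E'
from h import *
a=cv2.imread("pics/top0.png");b=cv2.imread("pics/scene0.png")
A=crop(a,236,135,24,24,16);B=crop(b,276,215,24,24,16)
cv2.imwrite("pics/sp.png",np.hstack([A,B]))
tip=tri((288.2,225.2),(247.8,146.5));post=tri((257,180.5),(245.8,197));print("tip",tip,"post",post)
# knob: white segmentation of top face
hs=lambda i:cv2.cvtColor(i,cv2.COLOR_BGR2HSV)
m=cv2.inRange(a,(150,150,150),(255,255,255)); sub=np.zeros_like(m); sub[188:212,314:340]=m[188:212,314:340]
c=max(cv2.findContours(sub,0,1)[0],key=cv2.contourArea); print("knob top bbox",cv2.boundingRect(c),cv2.minAreaRect(c))
for uv in((327.2,201),):
    print("knob z40",atz("top",uv,40),"scene",atz("scene",(170.7,233.5),40))
print("knobtri",tri((170.7,233.5),(327.2,201)))
for n in("scene","top"):
    K,R,t=cam(n);print(n,(-R.T@t).ravel(), proj(n,[tip,post]))
# line ends
for uv in((322,195.5),(327.5,200.5)):print("line",atz("top",uv,40))
for uv in((171.5,233),(178.5,233.5)):print("line s",atz("scene",uv,40))
for uv in((231.8,135.5),(258.5,131.5),(238,176.5),(264,172)): print("panel",atz("top",uv,60)) 
E
```

```text
tip [655.52002882  28.68059093  79.15315925] post [493.01869327  34.03943622 107.36729512]
knob top bbox (321, 195, 14, 13) ((327.1200256347656, 200.33999633789062), (16.200000762939453, 9.199999809265137), 36.869895935058594)
knob z40 [ 485.28842703 -234.95859786   40.        ] scene [ 490.67176184 -232.81826234   40.        ]
knobtri [ 486.62769807 -233.40047928   36.57559336]
scene [1272.88220256 -482.50811548  953.0921226 ] [[287.79311342 225.22346662]
 [256.24021227 180.51596527]]
top [ 422.64389695   18.0007333  1309.42473728] [[247.42461179 146.24698586]
 [245.01542608 196.4932784 ]]
line [ 503.17895237 -217.80065077   40.        ]
line [ 486.9433513  -235.94419285   40.        ]
line s [ 490.16032801 -230.2508284    40.        ]
line s [ 501.42523197 -215.03144375   40.        ]
panel [693.62579049  79.9730017   60.        ]
panel [707.98899483  -6.58293084  60.        ]
panel [560.20854952  58.10920277  60.        ]
panel [575.87843888 -25.7582601   60.        ]
```

View pics/sp.png

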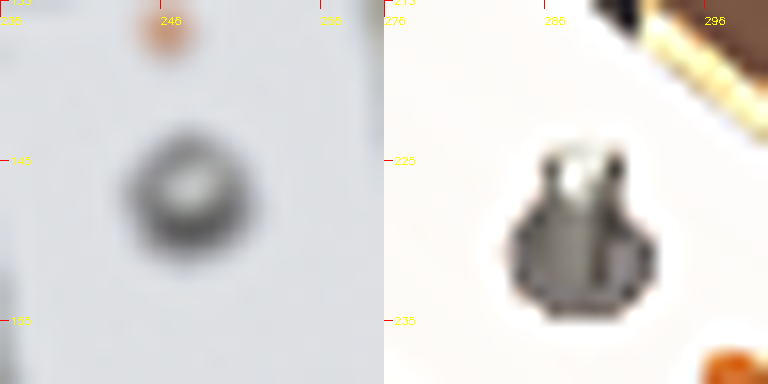

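```bash
cat > fit.py <<'E'
from h import *
from scipy.optimize import minimize
def feats(n,c,th,rc,box,S=5):
    K,R,t=cam(n); o=(-R.T@t).ravel(); x,y,w,h=box
    u,v=np.meshgrid(x-.5+(np.arange(w*S)+.5)/S,y-.5+(np.arange(h*S)+.5)/S)
    d=np.stack([u,v,0*u+1],-1).reshape(-1,3)@np.linalg.inv(K).T@R
    cs,sn=np.cos(th),np.sin(th); M=np.array([[cs,sn,0],[-sn,cs,0],[0,0,1]])
    o=M@(o-c); d=d@M.T; F=np.zeros((len(d),11)); N=len(d)
    at=lambda z:o+d*((z-o[2])/d[:,2])[:,None]
    p=at(-23.5); r=np.hypot(p[:,0],p[:,1]); F[r>=rc,0]=1; F[r<rc,1]=1
    A=d[:,0]**2+d[:,1]**2;B=d[:,:2]@o[:2];D=B*B-A*(o[0]**2+o[1]**2-64);ok=D>0
    tc=(-B-np.sqrt(np.maximum(D,0)))/A;pc=o+d*tc[:,None]
    tf=(4-o[0])/d[:,0];pf=o+d*tf[:,None]
    cyl=ok&(pc[:,2]<0)&(pc[:,2]>-23.5)&(pc[:,0]<4)
    fl=(d[:,0]<0)&(np.abs(pf[:,1])<6.93)&(pf[:,2]<0)&(pf[:,2]>-23.5)
    pt=at(0);rt=np.hypot(pt[:,0],pt[:,1]);top=(rt<8)&(pt[:,0]<4)
    def put(m,cols):
        F[m]=0
        for k,val in cols:F[m,k]=val[m] if np.ndim(val) else val
    nx,ny=(pc[:,0]*cs-pc[:,1]*sn)/8,(pc[:,0]*sn+pc[:,1]*cs)/8
    put(cyl,[(2,1),(3,nx),(4,ny)]);put(fl,[(5,1)]);put(top,[(6,1)])
    bx,by=(pt[:,0]*cs-pt[:,1]*sn)/8,(pt[:,0]*sn+pt[:,1]*cs)/8
    put(top&(rt>6),[(7,1),(8,bx),(9,by)]);put(top&(pt[:,0]>2),[(10,1)])
    return F.reshape(h,S,w,S,11).mean((1,3)).reshape(-1,11)
def res(n,img,th,box,c0):
    I=cv2.cvtColor(img,cv2.COLOR_BGR2GRAY).astype(float);x,y,w,h=box;b=I[y:y+h,x:x+w].ravel()
    def f(q):
        F=feats(n,c0+np.array([q[0],q[1],0]),th,q[2],box)
        L=np.vstack([F,.05*np.eye(11)]);s=np.linalg.lstsq(L,np.r_[b,np.zeros(11)],rcond=None)[0]
        return np.mean((F@s-b)**2)
    r=minimize(f,[0,0,12],method="Nelder-Mead",options=dict(maxiter=60,initial_simplex=[[0,0,12],[3,0,12],[0,3,12],[0,0,14]]));return r.fun,r.x
if __name__=="__main__":
    a=cv2.imread("pics/top0.png");b=cv2.imread("pics/scene0.png");c=np.array([655.5,28.7,79.])
    for dg in range(-180,180,15):
        t=res("top",a,np.radians(dg),(241,140,14,14),c);s=res("scene",b,np.radians(dg),(281,220,15,16),c)
        print(dg,round(t[0],1),t[1].round(1),round(s[0],1),s[1].round(1))
E
time python3 fit.py
```

```text
-180 82.1 [ 1.9 -0.1 12.5] 411.2 [-0.4  2.3 12.6]
-165 86.7 [ 1.9 -0.1 12.5] 435.8 [-0.7  2.2 12.8]
-150 83.4 [ 2.   0.1 12.5] 476.6 [-0.8  2.2 12.8]
-135 79.4 [ 1.7 -0.2 12.4] 515.6 [-0.7  2.4 12.8]
-120 80.3 [ 2.  -0.  12.5] 396.0 [-0.9  2.1 12.7]
-105 66.6 [ 2.  -0.  12.7] 314.3 [-0.7  2.  12.7]
-90 63.1 [ 1.8 -0.  12.9] 338.7 [-0.8  2.2 12.8]
-75 58.3 [ 1.8  0.3 13.1] 371.7 [-0.5  2.4 12.6]
-60 57.0 [ 1.8 -0.1 13. ] 420.9 [-0.4  2.2 12.6]
-45 50.8 [ 1.4 -0.1 13.6] 407.9 [-0.2  2.2 12.6]
-30 47.7 [ 1.4 -0.1 13.6] 343.8 [-0.2  2.3 12.6]Traceback (most recent call last):
  File "fit.py", line 35, in <module>
    t=res("top",a,np.radians(dg),(241,140,14,14),c);s=res("scene",b,np.radians(dg),(281,220,15,16),c)
                                                      ~~~^^^^^^^^^^^^^^^^^^^^^^^^^^^^^^^^^^^^^^^^^^^^
  File "fit.py", line 31, in res
    r=minimize(f,[0,0,12],method="Nelder-Mead",options=dict(maxiter=60,initial_simplex=[[0,0,12],[3,0,12],[0,3,12],[0,0,14]]));return r.fun,r.x
    res = _minimize_neldermead(fun, x0, args, callback, bounds=bounds,
                               **options)
    fxe = func(xe)
    fx = function(np.copy(x), *(wrapper_args + args))
  File "fit.py", line 28, in f
    F=feats(n,c0+np.array([q[0],q[1],0]),th,q[2],box)
  File "fit.py", line 4, in feats
    K,R,t=cam(n); o=(-R.T@t).ravel(); x,y,w,h=box
          ~~~^^^
  File "h.py", line 4, in cam
    p=arm.camera_params(n); f=192/np.tan(np.radians(p["fov_y"]/2))
ValueError: time passes only in moves, steps and waits

real	0m23.084s
user	0m16.774s
sys	0m1.624s
```

```bash
sed -i 's/^def cam(n)/import functools\n@functools.cache\ndef cam(n)/' h.py; sed -i 's/range(-180,180,15)/[-105,-95,-85,-75,-45,-30,-15,0,15,30,45,60,75,90,105,120,135,150,165]/' fit.py; timeout 200 python3 fit.py
```

```text
-105 66.6 [ 2.  -0.  12.7] 314.3 [-0.7  2.  12.7]
-95 63.7 [ 1.9 -0.1 12.7] 317.8 [-0.7  2.1 12.7]
-85 61.2 [ 1.9  0.  13. ] 346.4 [-0.8  2.3 12.9]
-75 58.3 [ 1.8  0.3 13.1] 371.7 [-0.5  2.4 12.6]
-45 50.8 [ 1.4 -0.1 13.6] 407.9 [-0.2  2.2 12.6]
-30 47.7 [ 1.4 -0.1 13.6] 343.8 [-0.2  2.3 12.6]
-15 45.2 [ 1.8 -0.1 13.5] 358.4 [-0.5  2.4 12.5]
0 44.7 [ 1.7  0.4 13.2] 375.4 [-0.6  2.2 12.8]
15 43.8 [ 1.9  0.2 13.4] 297.1 [-0.5  2.1 12.6]
30 41.1 [ 1.9  0.3 13.1] 185.6 [-0.3  2.2 12.6]
45 40.8 [ 2.   0.3 13.3] 166.4 [-0.3  2.5 12.7]
60 43.6 [ 1.9  0.4 13.3] 233.4 [-0.3  2.5 12.8]
75 48.5 [ 1.8  0.5 13.2] 315.4 [-0.3  2.2 12.7]
90 50.2 [ 1.9  0.4 13.2] 386.1 [-0.2  2.1 12.6]
105 57.6 [ 2.   0.  12.8] 417.4 [-0.3  2.1 12.4]
120 74.5 [ 2.   0.1 12.5] 415.8 [-0.5  2.4 12.5]
135 79.6 [ 2.   0.2 12.3] 395.3 [-0.4  2.1 12.4]
150 89.0 [ 1.9  0.1 12.4] 384.4 [-0.5  2.1 12.6]
165 90.3 [ 2.1  0.2 12.4] 394.0 [-0.6  2.1 12.7]
```

Both views agree that the spindle's flat faces about +40° in world yaw. Next I'll fit the knob and the keeper geometry.

```bash
cat > knob.py <<'E'
from h import *
from scipy.optimize import minimize
ph=np.linspace(np.pi/2,3*np.pi/2,15)
O=np.r_[np.c_[-10+15*np.cos(ph),15*np.sin(ph)],[[14,-15],[30,0],[14,15]]]
def render(n,q,box,S=8,z=0):
    x,y,w,h=box;c,s=np.cos(q[2]),np.sin(q[2]);P=O@np.array([[c,s],[-s,c]])+q[:2]
    T=proj(n,np.c_[P,np.full(len(P),z+40)]);B=proj(n,np.c_[P,np.full(len(P),z+0)])
    im=np.zeros((h*S,w*S,3),np.float32);im[...,0]=1
    f=lambda A:np.round(((A-[x,y]+.5)*S-.5)*16).astype(np.int32)
    cv2.fillConvexPoly(im,cv2.convexHull(f(np.r_[T,B])),(0,1,0),shift=4);cv2.fillConvexPoly(im,cv2.convexHull(f(T)),(0,0,1),shift=4)
    return cv2.resize(im,(w,h),interpolation=cv2.INTER_AREA).reshape(-1,3)
def fit(n,img,q0,box,z=0):
    x,y,w,h=box;b=img[y:y+h,x:x+w,0].astype(float).ravel()
    def g(q):
        F=render(n,q,box,z=z);s=np.linalg.lstsq(F,b,rcond=None)[0];return np.mean(np.clip(abs(F@s-b),0,60)**2)
    q0=np.array(q0,float)
    r=minimize(g,q0,method="Nelder-Mead",options=dict(maxiter=200,initial_simplex=[q0,q0+[5,0,0],q0+[0,5,0],q0+[0,0,.25]]));return r.x,r.fun
E
python3 - <<'E'
from knob import *
a=cv2.imread("pics/top0.png");b=cv2.imread("pics/scene0.png")
for n,i,bx in(("top",a,(315,189,25,23)),("scene",b,(156,222,29,29))):
    for k in(.9,.9+np.pi):
        q,f=fit(n,i,[487,-234,k],bx);print(n,q[:2].round(1),np.degrees(q[2]).round(1),round(f))
print("hinge tri",tri((254,223.3),(269.7,164.2)),"top@75",atz("top",(269.7,164.2),75))
print("post top/scene @107",atz("top",(245.8,197),107),atz("scene",(257,180.5),107))
E
```

```text
top [ 487. -237.] 46.6 168
top [ 486.4 -236.6] 227.9 208
scene [ 485.9 -234.4] 48.9 176
scene [ 486.5 -233.2] 228.9 274
hinge tri [600.32800996 -41.75083685  74.69849055] top@75 [599.35488575 -43.2389775   75.        ]
post top/scene @107 [491.49463247  31.59309854 107.        ] [493.71684078  36.10844993 107.        ]
```

Emit:
drive_tool --pt "1 -445 519 0 -14" --pt "1 -445 519 0 -14" --pt "1 -445 519 0 -14" --pt "1 -445 519 0 -14" --pt "1 -445 519 0 -14" --pt "1 -445 519 0 -14" --pt "1 -445 519 0 -14" --pt "1 -445 519 0 -14" --pt "1 -445 519 0 -14" --pt "1 -445 519 0 -14" --pt "1 -445 519 0 -14" --pt "1 -445 519 0 -14"

```text
clock: 1.3
position: [421.4, -59.3, 231.4]
ee_rot: [-0.252, 0.968, 0.0, 0.0]
contact_force: [-0.0, -0.1, 0.1]
gripper_width: -0.0
grasp_force: 0.0
```

```bash
cat > mv.py <<'E'
from h import *
from scipy.spatial.transform import Rotation as Ro
def rel(*W):
    s=arm.read_state();R=Ro.from_quat(s["ee_rot"]).as_matrix();p=s["position"]
    print("at",p.round(1),"yaw y",np.degrees(np.arctan2(R[1,1],R[0,1])).round(1),"F",s["contact_force"].round(1),"t",round(s["clock"],2))
    for w in W: print(np.round(w,1),"->",(R.T@(np.array(w)-p)).round(1))
E
python3 - <<'E'
from mv import *
rel([457.5,14.6,231],[457.5,14.6,80])
E
```

```text
at [421.4 -59.3 231.4] yaw y 119.2 F [-0.  -0.1  0.1] t 1.3
[457.5  14.6 231. ] -> [-67.5  46.9   0.4]
[457.5  14.6  80. ] -> [-67.5  46.9 151.4]
```

Emit:
drive_tool --pt "1 -67 47 0 0" --pt "1 -67 47 0 0" --pt "1 -67 47 50 0" --pt "1 -67 47 100 0" --pt "1 -67 47 151 0" --pt "1 -67 47 151 0" --pt "1 -67 47 151 0"

```text
clock: 2.0
position: [457.1, 12.2, 80.5]
ee_rot: [-0.252, 0.968, -0.0, -0.001]
contact_force: [0.1, 0.9, 1.0]
gripper_width: -0.2
grasp_force: 0.0
```

```bash
python3 - <<'E'
from mv import *
H=np.array([600,-42.5]);d=17*np.array([np.cos(.506),np.sin(.506)])
rel(*[[*(H+131*np.array([np.cos(np.radians(a)),np.sin(np.radians(a))])-d),79] for a in(144,136,128,120,112,105,101,99,97)])
cv2.imwrite("pics/push.png",np.hstack([crop(arm.get_image("top"),215,140,65,75,6),crop(arm.get_image("scene"),225,165,65,75,6)]))
E
```

```text
at [457.1  12.2  80.5] yaw y 119.2 F [0.1 0.9 1. ] t 2.0
[479.1  26.3  79. ] -> [-26.1   1.5   1.5]
[490.9  40.3  79. ] -> [-43.2   8.    1.4]
[504.5  52.5  79. ] -> [-61.   12.1   1.4]
[519.6  62.7  79. ] -> [-79.2  13.6   1.4]
[536.1  70.7  79. ] -> [-97.5  12.6   1.3]
[551.2  75.8  79. ] -> [-113.2    9.6    1.3]
[560.1  77.9  79. ] -> [-122.     7.     1.3]
[564.6  78.6  79. ] -> [-126.3    5.5    1.3]
[569.2  79.3  79. ] -> [-130.5    3.9    1.3]
```

View pics/push.png

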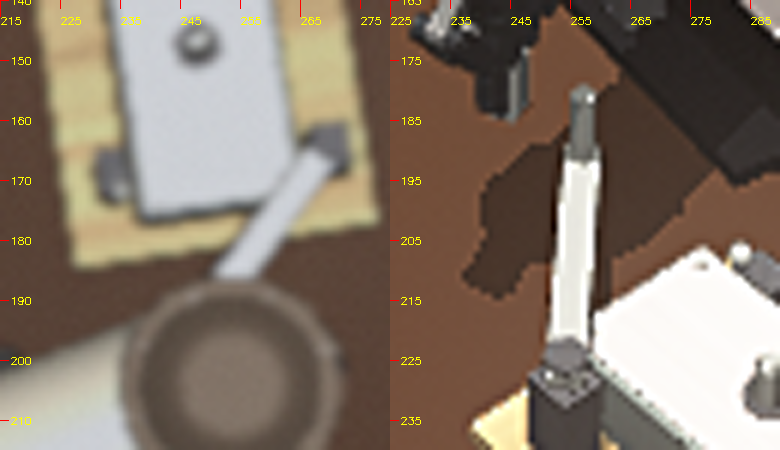

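The keeper is untouched. The closed fingers stand clear behind the post, at scene (242,183), with the post at (258,181). I'll sweep along the arc now.

Emit:
drive_tool --pt "1 -26 2 1 0" --pt "1 -35 5 1 0" --pt "1 -43 8 1 0" --pt "1 -52 10 1 0" --pt "1 -61 12 1 0" --pt "1 -70 13 1 0" --pt "1 -79 14 1 0" --pt "1 -88 13 1 0" --pt "1 -97 13 1 0" --pt "1 -105 11 1 0" --pt "1 -113 10 1 0" --pt "1 -113 10 1 0"

```text
clock: 3.3
position: [551.8, 76.4, 79.2]
ee_rot: [-0.252, 0.968, -0.0, 0.0]
contact_force: [-0.3, 0.4, 0.6]
gripper_width: -0.1
grasp_force: 0.0
```

Emit:
drive_tool --pt "1 -4 -1 0 0" --pt "1 -8 -3 0 0" --pt "1 -11 -4 0 0" --pt "1 -13 -4 0 0" --pt "1 -13 -4 0 0"

```text
clock: 3.8
position: [565.2, 79.3, 79.6]
ee_rot: [-0.252, 0.968, -0.0, 0.001]
contact_force: [0.2, -0.4, 0.7]
gripper_width: -0.1
grasp_force: 0.0
```

```bash
python3 - <<'E'
from mv import *
rel([569.2,79.3,79])
cv2.imwrite("pics/push2.png",np.hstack([crop(arm.get_image("top"),215,120,65,75,6),crop(arm.get_image("scene"),245,175,65,75,6)]))
E
```

```text
at [565.2  79.3  79.6] yaw y 119.2 F [ 0.2 -0.4  0.7] t 3.8
[569.2  79.3  79. ] -> [-3.5 -2.   0.6]
```

View pics/push2.png

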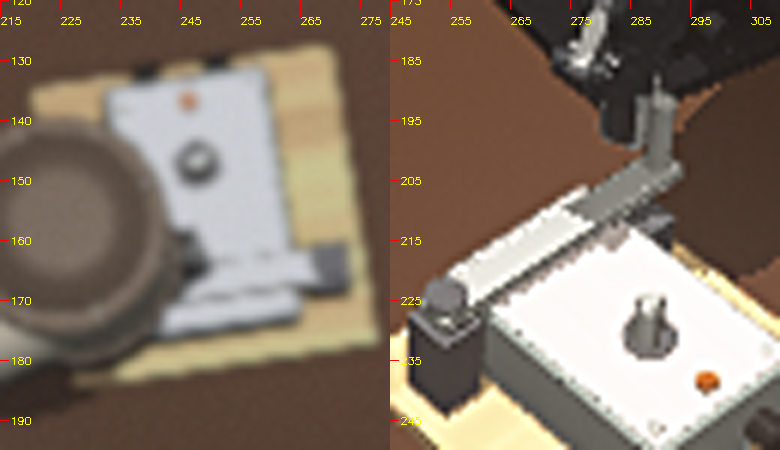

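The bar is nearly across the unit, with the post base at scene (290,203). I'll keep pushing until the stop gives a force.

Emit:
drive_tool --pt "1 -3 -1 0 0" --pt "1 -5 -2 0 0" --pt "1 -7 -2 0 0" --pt "1 -9 -3 0 0" --pt "1 -9 -3 0 0"

```text
clock: 4.4
position: [566.6, 78.3, 78.4]
ee_rot: [-0.251, 0.968, -0.0, -0.008]
contact_force: [-14.7, -2.0, 9.0]
gripper_width: -0.0
grasp_force: 7.1
```

Firm resistance (15 N, well above the catch's 3 N) at the expected 98°, so the bar is at its stop. I'll back off and rise.

Emit:
drive_tool --pt "1 20 3 0 0" --pt "1 45 3 0 0" --pt "-1 45 3 -50 0" --pt "-1 45 3 -100 0" --pt "-1 45 3 -100 0"

```text
clock: 4.9
position: [537.6, 62.7, 187.3]
ee_rot: [-0.253, 0.968, -0.0, 0.009]
contact_force: [-0.1, 1.1, -1.2]
gripper_width: 43.2
grasp_force: 0.0
```

```bash
python3 - <<'E'
from mv import *
rel([486.5,-235.5,180],[486.5,-235.5,60],[486.5,-235.5,12])
E
```

```text
at [537.6  62.7 187.3] yaw y 119.3 F [-0.1  1.1 -1.2] t 4.9
[ 486.5 -235.5  180. ] -> [ 190.5 -235.1    5.2]
[ 486.5 -235.5   60. ] -> [ 192.5 -234.5  125.2]
[ 486.5 -235.5   12. ] -> [ 193.3 -234.3  173.2]
```

Emit:
drive_tool --pt "-0.5 191 -235 5 -19" --pt "-0.5 191 -235 5 -19" --pt "-0.5 191 -235 5 -19" --pt "-0.5 191 -235 5 -19" --pt "-0.5 191 -235 5 -19" --pt "-0.5 191 -235 5 -19" --pt "-0.5 191 -235 5 -19" --pt "-0.5 191 -235 55 -19" --pt "-0.5 191 -235 100 -19" --pt "-0.5 191 -235 100 -19" --pt "-0.5 191 -235 100 -19"

```text
clock: 6.0
position: [481.2, -236.9, 79.8]
ee_rot: [-0.409, 0.913, -0.0, -0.0]
contact_force: [0.3, -0.2, 0.5]
gripper_width: 64.1
grasp_force: 0.0
```

```bash
python3 - <<'E'
from mv import *
rel([486.5,-235.5,60],[486.5,-235.5,9])
t=arm.get_image("top")
cv2.imwrite("pics/k.png",np.hstack([crop(t,215,125,65,65,6),crop(arm.get_image("scene"),145,185,65,65,6)]))
E
```

```text
at [ 481.2 -236.9   79.8] yaw y 138.3 F [ 0.3 -0.2  0.5] t 6.0
[ 486.5 -235.5   60. ] -> [-4.6 -3.1 19.8]
[ 486.5 -235.5    9. ] -> [-4.6 -3.  70.8]
```

View pics/k.png

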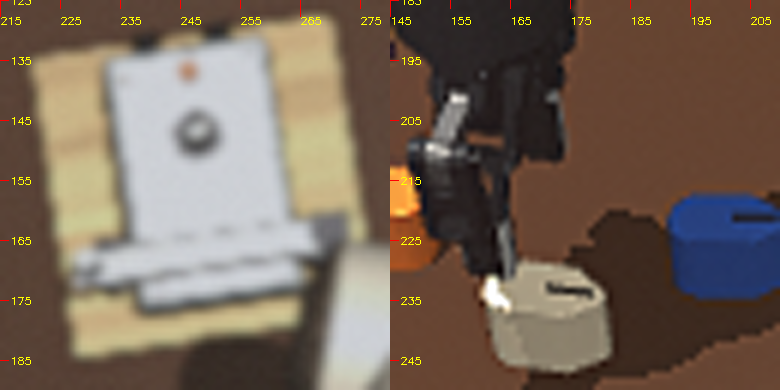

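```bash
python3 - <<'E'
from mv import *
s=arm.read_state();p=s["position"];R=Ro.from_quat(s["ee_rot"]).as_matrix()
for z in(0,-5,-54): print(z,proj("scene",[p+R@[0,y,z] for y in(-32,0,32)]).round(1).tolist())
print(proj("scene",[[486.5,-235.5,40]]))
E
```

```text
0 [[162.4, 230.6], [166.2, 221.6], [169.8, 212.9]]
-5 [[162.2, 229.3], [166.0, 220.2], [169.6, 211.6]]
-54 [[159.7, 216.0], [163.7, 207.0], [167.5, 198.3]]
[[169.12418895 232.88219598]]
```

The keeper is shut over its catch block in the top view, with the bar from (229,168) to (270,164). In the scene view the fingers straddle the knob as predicted. Descend and grip.

Emit:
drive_tool --pt "-0.5 -5 -3 0 0" --pt "-0.5 -5 -3 35 0" --pt "-0.5 -5 -3 71 0" --pt "-0.5 -5 -3 71 0" --pt "1 -5 -3 71 0" --pt "1 -5 -3 71 0" --pt "1 -5 -3 71 0" --pt "1 -5 -3 71 0" --pt "1 -5 -3 71 0" --pt "1 -5 -3 71 0"

```text
clock: 7.1
position: [487.9, -235.4, 10.8]
ee_rot: [-0.408, 0.913, -0.002, 0.002]
contact_force: [-0.6, 1.9, 7.7]
gripper_width: 29.0
grasp_force: 60.1
```

```bash
python3 - <<'E'
from mv import *
rel([487.9,-235.4,150],[657.2,30.8,150])
E
```

```text
at [ 487.9 -235.4   10.8] yaw y 138.2 F [-0.6  1.9  7.7] t 7.1
[ 487.9 -235.4  150. ] -> [  -0.4   -0.6 -139.2]
[657.2  30.8 150. ] -> [-311.7   50.5 -138.7]
```

Emit:
drive_tool --pt "1 0 0 -45 0" --pt "1 0 0 -90 0" --pt "1 0 0 -140 0" --pt "1 0 0 -140 0" --pt "1 -311 50 -140 7" --pt "1 -311 50 -140 7" --pt "1 -311 50 -140 7" --pt "1 -311 50 -140 7" --pt "1 -311 50 -140 7" --pt "1 -311 50 -140 7" --pt "1 -311 50 -140 7" --pt "1 -311 50 -140 7"

```text
clock: 8.3
position: [656.7, 32.2, 147.7]
ee_rot: [-0.353, 0.936, 0.0, 0.0]
contact_force: [-0.1, -1.0, -1.8]
gripper_width: 29.1
grasp_force: 59.7
```

Emit:
drive_tool --pt "1 0 0 0 0" --pt "1 0 0 0 0" --pt "1 0 0 0 0"

```text
clock: 8.6
position: [655.5, 28.6, 148.7]
ee_rot: [-0.351, 0.936, 0.0, 0.0]
contact_force: [0.3, -0.2, -1.0]
gripper_width: 28.9
grasp_force: 59.7
```

```bash
python3 - <<'E'
from mv import *
rel([657.2,30.8,108],[657.2,30.8,95])
E
```

```text
at [655.5  28.6 148.7] yaw y 131.1 F [ 0.3 -0.2 -1. ] t 8.6
[657.2  30.8 108. ] -> [-2.8  0.5 40.7]
[657.2  30.8  95. ] -> [-2.8  0.5 53.7]
```

Emit:
drive_tool --pt "1 -3 0 25 0" --pt "1 -3 0 50 0" --pt "1 -3 0 50 0" --pt "1 -3 0 50 0"

```text
clock: 9.0
position: [658.3, 31.1, 98.7]
ee_rot: [-0.351, 0.936, -0.0, -0.0]
contact_force: [0.7, -0.8, 0.1]
gripper_width: 29.3
grasp_force: 59.7
```

```bash
python3 - <<'E'
from mv import *
rel([657.2,30.8,90],[657.2,30.8,70])
b=arm.get_image("scene");cv2.imwrite("pics/s_h.png",b)
p=proj("scene",[[656.3,30,79],[656.3,30,89]]);print(p)
cv2.imwrite("pics/hover.png",crop(b,258,180,60,60,9))
E
```

```text
at [658.3  31.1  98.7] yaw y 131.1 F [ 0.7 -0.8  0.1] t 9.0
[657.2  30.8  90. ] -> [1.  0.5 8.7]
[657.2  30.8  70. ] -> [ 1.   0.5 28.7]
[[288.37822719 225.25885565]
 [288.65134878 222.65221306]]
```

View pics/hover.png

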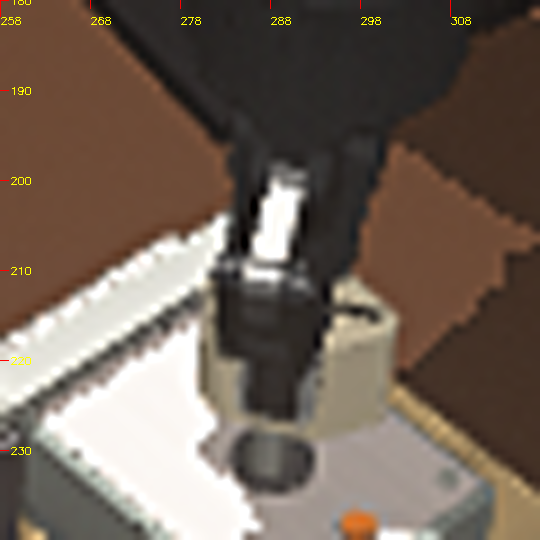

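The knob hovers over the spindle: its silhouette runs from about column 280 to 301.5 in the scene, and the collar is at (288,231). I'll compare this with the prediction to get the offset along the nose.

```bash
python3 - <<'E'
from knob import *
b=cv2.imread("pics/s_h.png")
for y in(218,221,223,225): print(y,b[y,276:306,2].tolist())
th=np.radians(41.1);n=np.array([np.cos(th),np.sin(th)]);Rm=np.array([[n[0],n[1]],[-n[1],n[0]]])
for s in(-3,0,3):
    P=O@Rm+np.array([658.3,31.1])+s*n
    for z in(88,108,128):
        q=proj("scene",np.c_[P,np.full(len(P),z)]);print(s,z,q[:,0].min().round(2),q[q[:,0].argmin(),1].round(1),q[:,0].max().round(2),q[q[:,0].argmax(),1].round(1))
print(proj("scene",[[655.2,30.9,79]]))
E
```

```text
218 [255, 255, 255, 255, 106, 142, 61, 40, 46, 55, 56, 58, 57, 55, 47, 45, 42, 35, 195, 176, 172, 141, 143, 143, 149, 129, 107, 111, 114, 115]
221 [252, 253, 255, 254, 114, 138, 155, 166, 139, 81, 47, 52, 54, 51, 49, 43, 100, 129, 156, 151, 149, 149, 150, 149, 153, 123, 54, 60, 65, 69]
223 [251, 251, 255, 255, 128, 136, 151, 165, 139, 59, 48, 52, 52, 52, 45, 100, 116, 138, 153, 150, 149, 148, 147, 149, 138, 156, 192, 107, 63, 64]
225 [252, 252, 252, 255, 255, 201, 146, 159, 142, 80, 49, 53, 48, 45, 39, 96, 105, 156, 151, 150, 150, 148, 147, 147, 152, 124, 132, 170, 178, 151]
-3 88 278.73 221.7 299.66 225.6
-3 108 279.16 216.4 300.35 220.3
-3 128 279.61 211.0 301.06 214.9
0 88 279.85 222.0 300.81 225.9
0 108 280.3 216.7 301.51 220.6
0 128 280.76 211.3 302.24 215.1
3 88 280.98 222.3 301.95 226.1
3 108 281.44 217.0 302.67 220.8
3 128 281.91 211.5 303.41 215.4
[[288.41602536 224.85723149]]
```

Emit:
drive_tool --pt "1 1 0.5 4 0" --pt "1 1 0.5 7 0" --pt "1 1 0.5 9 0" --pt "1 1 0.5 11 0" --pt "1 1 0.5 13 0" --pt "1 1 0.5 13 0" --pt "1 1 0.5 13 0"

```text
clock: 9.75
position: [657.3, 31.7, 85.2]
ee_rot: [-0.352, 0.936, -0.0, -0.0]
contact_force: [-0.3, -0.6, -0.9]
gripper_width: 28.8
grasp_force: 59.7
```

No force at 85 mm, so the tip is already entering the bore. Continue.

Emit:
drive_tool --pt "1 0 0 3 0" --pt "1 0 0 6 0" --pt "1 0 0 9 0" --pt "1 0 0 12 0" --pt "1 0 0 12 0" --pt "1 0 0 12 0" --pt "1 0 0 12 0"

```text
clock: 10.45
position: [657.2, 31.7, 73.9]
ee_rot: [-0.352, 0.936, -0.0, 0.0]
contact_force: [-2.0, -0.1, 4.5]
gripper_width: 29.1
grasp_force: 60.3
```

Emit:
drive_tool --pt "1 0 0 2 0" --pt "1 0 0 4 0" --pt "1 0 0 6 0" --pt "1 0 0 8 0" --pt "1 0 0 8 0" --pt "1 0 0 8 0" --pt "1 0 0 8 0"

```text
clock: 11.15
position: [657.3, 31.7, 69.6]
ee_rot: [-0.352, 0.936, -0.001, 0.001]
contact_force: [-8.6, 1.9, 19.0]
gripper_width: 29.2
grasp_force: 62.6
```

Emit:
drive_tool --pt "1 0.6 0.7 0 0" --pt "1 1.3 1.5 0 0" --pt "1 1.3 1.5 0 0" --pt "1 1.3 1.5 0 0"

```text
clock: 11.55
position: [657.3, 31.7, 69.7]
ee_rot: [-0.352, 0.936, -0.001, 0.003]
contact_force: [-5.1, -0.4, 17.1]
gripper_width: 29.1
grasp_force: 61.9
```

Emit:
drive_tool --pt "1 0 0 1.5 0" --pt "1 0 0 3 0" --pt "1 0 0 3 0" --pt "1 0 0 3 0"

```text
clock: 11.95
position: [657.3, 31.7, 69.5]
ee_rot: [-0.353, 0.936, -0.002, 0.003]
contact_force: [-8.7, 0.6, 27.7]
gripper_width: 28.9
grasp_force: 63.5
```

```bash
python3 - <<'E'
from mv import *
rel()
cv2.imwrite("pics/end.png",np.hstack([crop(arm.get_image("scene"),245,180,70,75,6),crop(arm.get_image("top"),215,120,60,75,6)]))
E
```

```text
at [657.3  31.7  69.5] yaw y 131.3 F [-8.7  0.6 27.7] t 11.95
```

View pics/end.png

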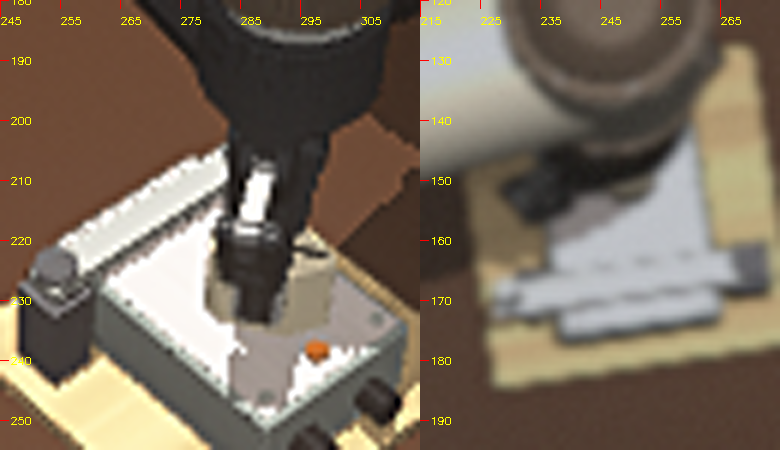

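The knob sits right down at the panel, with its lower edge at scene (290,235), and the keeper is shut (top (229,168) to (270,164)). I'll hand it in.

```bash
python3 -c "
from bench import arm
print(arm.job_done())"
```

```text
the job is handed in; nothing more can be done
None
```

I handed the job in at about 12 s on the clock, with the keeper shut past its catch and the knob home on the spindle, still gripped and held in against a hard stop at about 28 N; the jar, weight and hammer were not approached, and no verdict came back.

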